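Load a sample vial into the spring feeder

ROBOT

A 7-joint arm with a two-finger parallel gripper is mounted at the origin on a cart in front of the work surface, level with it; the furniture and walls round the work are solid. World frame = base frame: x ahead of the robot, y to its left, z up, the work surface at z = 0. Lengths are in m, angles in rad, forces in N, time in s.
With the tool pointing down it reaches from about 0.4 to 0.9 m from the base axis. Payload 5.5 kg.
Tool frame: the origin (TCP) lies between the finger pads; the fingertips stand 14 mm ahead of it and the grasp point (between the pads) lies 5 mm behind it; z points along the fingers, y is the line along which they close (so a half turn about z gives the same grasp; the last joint's range is limited). The gripper opens to 85 mm and grips with 20 to 120 N. Pads are 22 mm wide; open, the fingers measure 114 mm over their backs; the gripper's body (76 mm by 85 mm) begins 54 mm behind the grasp point. The pads swing forward as they close: fully open they stand 13 mm farther back than shut.
Start: joints at [-1.012, 0.501, -0.427, 1.55, 0.221, 1.138, -0.21], TCP at [0.189, 0.622, 0.245] pointing down, gripper open.
Joint ranges: [-2.88, 2.88], [-0.31, 2.03], [-1.54, 1.56], [0.2, 2.42], [-1.41, 4.55], [0.19, 2.02], [-2.57, 2.57]. Speed limits (rad/s): [2.57, 2.57, 3.14, 3.14, 3.14, 3.14, 3.14].

INTERFACE

Orientations are given as a unit quaternion [w, x, y, z].
In Python, from workcell import ctrl, snapshot, job gives the robot as it stands.
- The arm moves only by the tool carry_out, never from a script. Its argument "commands" is one flat list of numbers, 7 for each row, row after row: the shift along the tool's x, y, z in mm, then the turn, a rotation vector about the tool's x, y, z in degrees, then the finger opening in mm, from 0 to 85.4. A call has exactly 8 rows; each row shifts and turns the commanded pose from where the row before left it, along the tool's axes as they then stand; what a row does not reach is not made up. A row lasts 1/10 s, in which the tool goes at most 50 mm and 8.59 degrees, less where a joint would pass 70% of its speed; a pose out of reach is approached as far as the arm can. A call is refused whole if a number of a shift passes 50 or a number of a turn 8.59, either way. A call with a gripper value outside its range is refused whole. The fingers move at their own pace and stop on an object; "squeeze" is the grip in N (left out, the last holds). Time passes only in rows, so rows that do not move let the fingers close, or fill a call up. It gives the time, the measured TCP pose, the force, the opening and the grip force at its end, in the units of the state.
- ctrl.read_state(): the state, without advancing time (a new reading comes with each control period).
- snapshot(name): name is "scene" or "top" or "wrist"; returns a dict with "frame" (420x560x3 uint8, red, green, blue), "K" (3x3 intrinsics, pixels), "k1" (the pictures are not rectified: a ray, as slopes to the right and down, at radius r is drawn at 1 + k1 r^2 times it, then the intrinsics apply), "R" (3x3) and "t" (3): a world point X has camera coordinates R X + t. Camera axes: x right, y down, z forward; pixel columns grow to the right and rows downward; lengths in m; the calibration is good to about 2 mm. A picture is of the moment at which its call begins. There is no depth.
- job.finish_job(): hands the job in; it is judged then, once.
The state is a dict: "time_s": time; "joint_positions": joint angles; "joint_vel": joint speeds; "joint_efforts": joint torques, N m; "position": TCP position; "ee_rot": TCP orientation; "wrist_force": force on the tool from outside, world axes, zero at the start; "wrist_torque": the same for the moment, N m; "gripper_width": finger opening in m; "gripper_force": force on a finger pad.
Only numpy, scipy, OpenCV 4.12 (cv2) and the standard library are available. Lean on these libraries where they do the work, as an engineer would, in place of code of your own. Each camera call takes 0.05 s, during which the arm holds its last target. There are 200 camera calls.

TASK

Two identical spring-loaded vial feeders stand on the bench; one already holds a vial, pushed down and latched, the other is empty. Take the loose sample vial that stands on the bench near the jar and the ceramic plug, stand it cap up in the mouth of the empty feeder on its raised spring platform, then push it straight down against the spring until the catch snaps in and it stays down, and let go.

Things in the scene. Friction and masses are not known exactly. Their poses are not given: they have to be found in the camera images.
- vial_center (a point): The loose sample vial: upright glass bottle with ribbed white screw cap, 22 mm diameter, 48 mm tall (cap: upper 15 mm), about 30 g, standing on the bench. A white jar with black lid (50 mm wide, 39 high) and a cream ceramic plug with a wire loop (41 mm wide) stand near it and are not used. The point is the vial's centre, 24 mm above its underside; z runs along it to the cap.
- empty_mouth (a point): Centre of the empty feeder's mouth, level with its rim, 85 mm above the bench; z up. Fixed aluminium sleeve 40 mm wide on a base plate; catch housing on one side, below the rim. The mouth is a slippery funnel 46 mm wide at the rim (53 outside), narrowing over 10 mm to a bore 32 mm wide. The raised platform's top is 18 mm below the rim: a vial set on it stands 30 mm proud; latched, 8 mm.
- plunger (a joint): Travel of the empty feeder's spring platform, m: 0 = up (start), growing as pushed down. Spring 2 N at the top, rising 0.35 N a mm to about 10 N, plus up to 5 N to ride over the catch. The catch snaps in at about 0.0215 and holds it there; the hard stop is at 0.025 (vial 5 mm proud of the rim). Let go earlier, it comes slowly back up.
- full_mouth (a point): Centre of the mouth of the other, identical feeder, level with its rim, 85 mm above the bench. It is full: a vial is latched in it, its black cap 8 mm proud of the rim. Fixed, not to be used. Either feeder may be the left one.

How it is judged:
On the way:
1. the vial stands in the empty feeder while its platform is still up (horizontal distance between vial_center and empty_mouth below 0.01 m and z of vial_center in the frame of empty_mouth below 0.011 m and angle between vial_center's own z axis and vertical below 0.3 rad and value of joint plunger below 0.015 m), for 0.05 s.
At the end, for the whole second after the job is handed in: The empty feeder's platform is latched down (travel above 19 mm) by its own catch, with the loose vial at rest on it, cap up within 15 degrees, its centre within 10 mm of the feeder's axis and at least 10 mm below the rim (value of joint plunger above 0.019 m and horizontal distance between vial_center and empty_mouth below 0.01 m and z of vial_center in the frame of empty_mouth below -0.01 m and angle between vial_center's own z axis and vertical below 0.26 rad and velocity of joint plunger below 0.02 m/s); the robot touches nothing.
It also fails if it takes over 48 s, if anything falls off the work surface, if the arm or the gripper's body presses on something with over 40 N, if the wrist force passes 120 N, or if a joint passes its speed limit or range.

## Working session

There is one attempt and no reset: what is moved stays moved. The work goes in short steps, Python scripts to look and compute and a tool call to move; the robot and the scene stay as the last step left them, time stands still between calls to the robot, and variables do not carry over. Pictures are saved under pics/ and viewed, at most 10 in all, crops included, and the job is handed in when it is done.

Besides the shell and the picture viewer there is one more tool, called after ">>>" as name(argument=value, ...) on one line, values as JSON. carry_out: Moves the arm, as the interface text tells. Its arguments: {"type":"object","properties":{"commands":{"type":"array"},"squeeze":{"type":"number"}},"required":["commands"]}

```bash
mkdir -p pics
cat > h.py <<'E'
import numpy as np, cv2
from workcell import ctrl, snapshot, job
def save(n,f): cv2.imwrite(f'pics/{f}.png',n['frame'][:,:,::-1])
def ray(s,px):
    K,k1=s['K'],s['k1']; d=np.array([(px[0]-K[0,2])/K[0,0],(px[1]-K[1,2])/K[1,1]]); u=d.copy()
    for _ in range(20): u=d/(1+k1*(u@u))
    R,t=s['R'],s['t']; return -R.T@t, R.T@np.array([u[0],u[1],1])
def onplane(s,px,z):
    o,d=ray(s,px); return o+d*(z-o[2])/d[2]
def proj(s,X):
    c=s['R']@np.array(X)+s['t']; u=c[:2]/c[2]; u=u*(1+s['k1']*(u@u)); return [s['K'][0,0]*u[0]+s['K'][0,2],s['K'][1,1]*u[1]+s['K'][1,2]]
def tri(s1,p1,s2,p2):
    o1,d1=ray(s1,p1);o2,d2=ray(s2,p2);d1/=np.linalg.norm(d1);d2/=np.linalg.norm(d2)
    a=np.linalg.lstsq(np.c_[d1,-d2],o2-o1,rcond=None)[0];A=o1+a[0]*d1;B=o2+a[1]*d2
    return (A+B)/2,np.linalg.norm(A-B)
E
python3 - <<'E'
from h import *
import pickle
S={n:snapshot(n) for n in('scene','top','wrist')}
pickle.dump(S,open('s0.pkl','wb'))
cv2.imwrite('pics/a.png',S['scene']['frame'][:,:,::-1]);cv2.imwrite('pics/b.png',S['top']['frame'][:,:,::-1])
for n in S: print(n,(-S[n]['R'].T@S[n]['t']).round(3),S[n]['K'][0,0],S[n]['k1'])
st=ctrl.read_state();print(st['position'],st['ee_rot'],st['gripper_width'],st['time_s'])
E
```

```text
scene [-0.052 -0.464  0.445] 506.9867234573258 0.046586786044426405
top [0.381 0.122 0.918] 435.91875644512317 -0.0981490773934333
wrist [0.115 0.644 0.373] 359.81115008795507 -0.09392434527205844
[0.18935256 0.6212559  0.244454  ] [-1.44605131e-04  1.47321855e-01  9.89088296e-01 -7.70310513e-04] 0.08512271360847183 0.15
```

View pics/a.png

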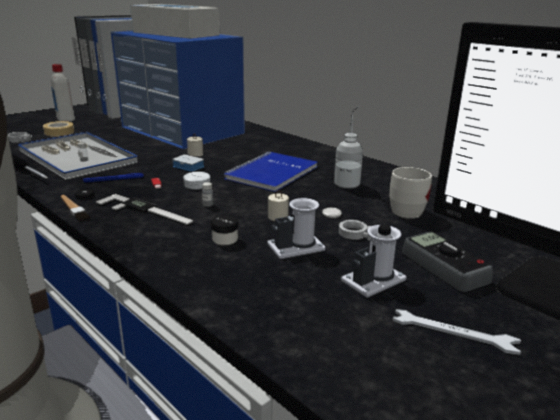

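View pics/b.png

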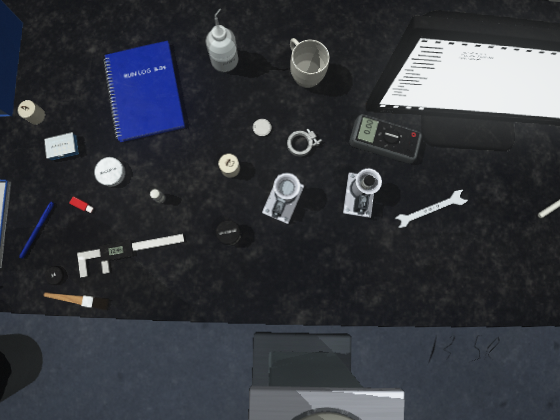

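The scene view shows the loose vial at about (207,193), the empty feeder rim at (303,206), and the full feeder with its black cap at (383,232). In the top view the vial is at (157,195), the empty rim at (287,187) and the full one at (368,181).

Run:
```python
from h import *
import pickle
S=pickle.load(open('s0.pkl','rb'))
T,C=S['top'],S['scene']
def blob(s,x0,y0,x1,y1,th):
    g=cv2.cvtColor(s['frame'],cv2.COLOR_RGB2GRAY)[y0:y1,x0:x1]
    m=(g>th).astype('uint8');c=max(cv2.findContours(m,0,2)[0],key=cv2.contourArea)
    return c.reshape(-1,2)+[x0,y0]
v=blob(T,145,182,172,208,90);print('vial top bbox',v.min(0),v.max(0),v.mean(0))
v2=blob(C,198,178,218,210,110);print('vial scene bbox',v2.min(0),v2.max(0))
print('cap plane',onplane(T,v.mean(0),.045))
print(tri(T,v.mean(0),C,[(v2.min(0)+v2.max(0))[0]/2,v2.min(0)[1]+2]))
for n,p,q in(('empty',(287,187),(303,206)),('full',(368,181),(384,234))): print(n,onplane(T,p,.085),onplane(C,q,.085),tri(T,p,C,q))
def crop(s,x,y,w,h,k): return cv2.resize(s['frame'][y:y+h,x:x+w,::-1],None,fx=k,fy=k,interpolation=2)
cv2.imwrite('pics/c.png',np.vstack([np.hstack([crop(T,135,175,50,37,8),crop(T,262,165,50,37,8)]),np.hstack([crop(C,185,170,50,37,8),crop(C,278,190,50,37,8)])]))
```

```text
vial top bbox [150 189] [159 198] [154.3125 193.4375]
vial scene bbox [198 178] [210 186]
cap plane [0.53795884 0.36319415 0.045     ]
(array([0.53436506, 0.36013746, 0.05892523]), np.float64(0.002704128115187839))
empty [0.55042048 0.09338492 0.085     ] [0.54783752 0.08847585 0.085     ] (array([0.55149793, 0.09280779, 0.08236843]), np.float64(0.0014382887545236521))
full [ 0.5669737  -0.06570625  0.085     ] [ 0.56413914 -0.07112008  0.085     ] (array([ 0.56841155, -0.06723716,  0.08180527]), np.float64(0.0020766505515997986))
```

View pics/c.png

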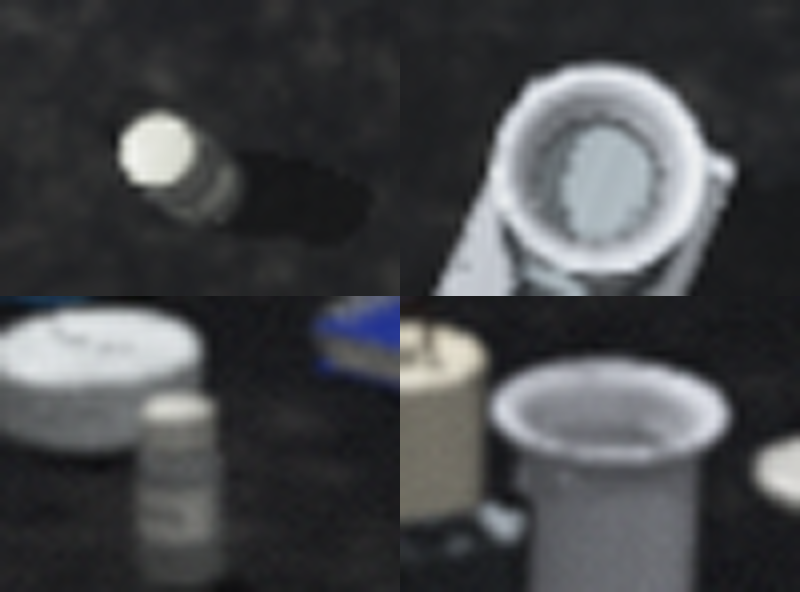

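Top-view centres are cap (154.5,193.8) and empty rim (287,186). In the scene view the cap is at (207.2,183.8) and the rim at (304.4,204.5). The platform is visible in the rim, so this feeder is empty. I'm approaching above the vial.

>>> carry_out(commands=[-25,-9,3,0,0,0,60,-25,-9,3,0,0,0,60,-25,-9,3,0,0,0,60,-25,-9,3,0,0,0,60,-25,-9,3,0,0,0,60,-25,-9,3,0,0,0,60,-25,-9,3,0,0,0,60,-25,-9,3,0,0,0,60], squeeze=30)

```text
time_s: 0.95
position: [0.3605, 0.4936, 0.2208]
ee_rot: [-0.0, 0.147, 0.989, -0.0]
wrist_force: [-0.5, 0.3, 0.2]
gripper_width: 0.0603
gripper_force: 0.0
```

>>> carry_out(commands=[-26,-9,3,0,0,0,60,-26,-9,3,0,0,0,60,-26,-9,3,0,0,0,60,-26,-9,3,0,0,0,60,-26,-9,3,0,0,0,60,-26,-9,3,0,0,0,60,-26,-9,3,0,0,0,60,0,0,0,0,0,0,60])

```text
time_s: 1.75
position: [0.5196, 0.3763, 0.1991]
ee_rot: [0.001, 0.151, 0.989, -0.002]
wrist_force: [-0.8, 0.2, -0.8]
gripper_width: 0.06
gripper_force: 0.0
```

Run:
```python
from h import *
import pickle
S=pickle.load(open('s0.pkl','rb'));T,C=S['top'],S['scene']
print(tri(T,(154.5,193.8),C,(207.2,183.8)),onplane(T,(154.5,193.8),.048),onplane(C,(207.2,183.8),.048))
print(tri(T,(287,186),C,(304.4,204.5)),onplane(T,(287,186),.085),onplane(C,(304.4,204.5),.085))
w=snapshot('wrist');pickle.dump(w,open('w1.pkl','wb'));save(w,'w1')
st=ctrl.read_state();print(st['position'],st['ee_rot'],st['gripper_width'],st['time_s'],st['wrist_force'])
print(proj(w,(.538,.362,.048)))
```

```text
(array([0.53810247, 0.36036607, 0.04924088]), np.float64(0.004089751644614406)) [0.53667932 0.3619242  0.048     ] [0.54155157 0.3616618  0.048     ]
(array([0.55355529, 0.0924414 , 0.08466853]), np.float64(0.0028629618590764287)) [0.55240831 0.09342599 0.085     ] [0.55443703 0.09134179 0.085     ]
[0.51732002 0.37861478 0.19937385] [-7.06712278e-05  1.49693444e-01  9.88732032e-01 -9.14816558e-04] 0.060247111670993704 1.8 [-0.74457568  0.21673658 -0.006127  ]
[np.float64(272.87150805416775), np.float64(220.7178681702987)]
```

View pics/w1.png

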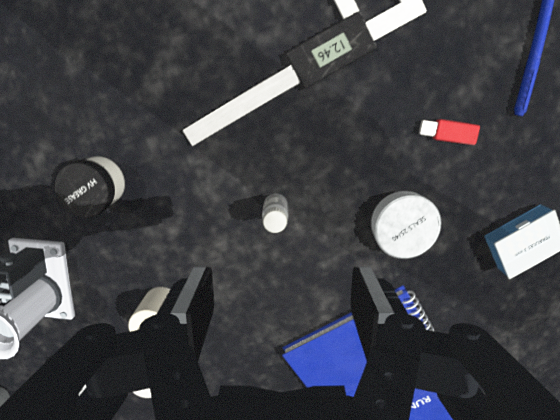

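The wrist view shows the vial standing alone with its cap top near (276,220), as predicted (273,221). Next I'll refine that centre.

Run:
```python
from h import *
import pickle
w=pickle.load(open('w1.pkl','rb'))
g=cv2.cvtColor(w['frame'],cv2.COLOR_RGB2GRAY)[185:240,255:300]
for th in(150,190,210):
    c=max(cv2.findContours((g>th).astype('uint8'),0,2)[0],key=cv2.contourArea).reshape(-1,2)+[255,185]
    print(th,c.min(0),c.max(0))
R=w['R'];print(R.round(2))
for p in((275.5,220.5),):
    P=onplane(w,p,.048);st=ctrl.read_state();d=P-st['position'];q=st['ee_rot']
    from scipy.spatial.transform import Rotation as Ro
    M=Ro.from_quat(np.r_[q[1:],q[0]]).as_matrix();print(P,(M.T@d*1000).round(1))
cv2.imwrite('pics/w1c.png',cv2.resize(w['frame'][185:240,250:305,::-1],None,fx=8,fy=8,interpolation=2))
```

```text
150 [263 206] [287 232]
190 [264 211] [286 232]
210 [264 211] [286 232]
[[ 0.3   0.95 -0.  ]
 [ 0.91 -0.28  0.31]
 [ 0.29 -0.09 -0.95]]
[0.53846355 0.36412958 0.048     ] [-24.5  -7.3 151.4]
```

View pics/w1c.png

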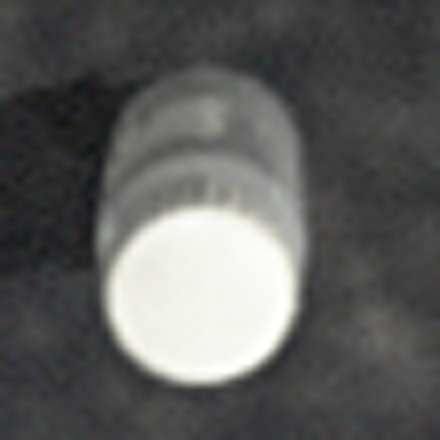

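>>> carry_out(commands=[-13,-4,15,0,0,0,60,-12,-3,25,0,0,0,60,0,0,25,0,0,0,60,0,0,25,0,0,0,60,0,0,10,0,0,0,60,0,0,0,0,0,0,60,0,0,0,0,0,0,60,0,0,0,0,0,0,60])

```text
time_s: 2.6
position: [0.5381, 0.3683, 0.1018]
ee_rot: [0.001, 0.147, 0.989, 0.001]
wrist_force: [0.9, 0.7, 0.8]
gripper_width: 0.0599
gripper_force: 0.0
```

Run:
```python
from h import *
w=snapshot('wrist');st=ctrl.read_state();print(st['position'],st['ee_rot'],st['time_s'])
g=cv2.cvtColor(w['frame'],cv2.COLOR_RGB2GRAY)
x,y=map(int,proj(w,(.5392,.3638,.048)));print(x,y)
x0,y0=max(x-40,0),max(y-40,0);c=[k for k in cv2.findContours((g[y0:y+40,x0:x+40]>200).astype('uint8'),0,2)[0] if len(k)>20]
for k in c:
    e=cv2.fitEllipse(k);p=np.array(e[0])+[x0,y0];print(e[1],p,onplane(w,p,.048))
```

```text
[0.53818572 0.36819379 0.10189496] [9.77757561e-04 1.47179559e-01 9.89108837e-01 9.63947246e-04] 2.65
275 246
(27.39958381652832, 31.53303337097168) [274.2325592 246.3690033] [0.53876407 0.36344922 0.048     ]
```

>>> carry_out(commands=[-2,-4,13,0,0,0,60,0,0,20,0,0,0,60,0,0,20,0,0,0,60,0,0,12,0,0,0,60,0,0,0,0,0,0,60,0,0,0,0,0,0,40,0,0,0,0,0,0,15,0,0,0,0,0,0,15], squeeze=30)

```text
time_s: 3.45
position: [0.5389, 0.3635, 0.0366]
ee_rot: [0.001, 0.147, 0.989, 0.001]
wrist_force: [0.2, 0.8, 1.6]
gripper_width: 0.0205
gripper_force: 29.3
```

>>> carry_out(commands=[0,0,0,0,0,0,15,0,0,0,0,0,0,15,0,0,-10,0,0,0,15,0,0,-20,0,0,0,15,0,0,-30,0,0,0,15,0,0,-30,0,0,0,15,0,0,-20,0,0,0,15,0,0,0,0,0,0,15])

```text
time_s: 4.25
position: [0.54, 0.3645, 0.1494]
ee_rot: [0.002, 0.147, 0.989, 0.002]
wrist_force: [-0.1, -0.5, -0.2]
gripper_width: 0.0203
gripper_force: 29.4
```

Run:
```python
from h import *
w=snapshot('wrist');save(w,'w2');st=ctrl.read_state();print(st['position'],st['ee_rot'],st['time_s'],st['gripper_width'],st['gripper_force'])
```

```text
[0.53901334 0.36355191 0.14726099] [0.00130616 0.14737301 0.98907944 0.00116294] 4.3 0.020441054334831617 29.414459749823436
```

View pics/w2.png

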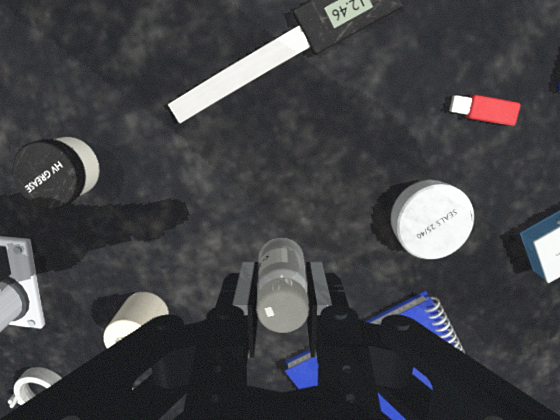

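The vial is held between the pads, with its cap near (283,310) and its body pointing at (280,250), consistent with upright. I'm moving most of the way to the feeder for a closer look.

>>> carry_out(commands=[-8,-21,0,0,0,0,15,-8,-21,0,0,0,0,15,-8,-21,0,0,0,0,15,-8,-21,0,0,0,0,15,-8,-21,0,0,0,0,15,-8,-21,0,0,0,0,15,-8,-21,0,0,0,0,15,-4,-11,0,0,0,0,15])

```text
time_s: 5.1
position: [0.5487, 0.1911, 0.1437]
ee_rot: [-0.001, 0.149, 0.989, -0.001]
wrist_force: [-0.2, -0.6, 0.0]
gripper_width: 0.0201
gripper_force: 29.4
```

>>> carry_out(commands=[0,0,0,0,0,0,15,0,0,0,0,0,0,15,0,0,0,0,0,0,15,0,0,0,0,0,0,15,0,0,0,0,0,0,15,0,0,0,0,0,0,15,0,0,0,0,0,0,15,0,0,0,0,0,0,15])

```text
time_s: 5.9
position: [0.5495, 0.1943, 0.1453]
ee_rot: [0.0, 0.147, 0.989, 0.0]
wrist_force: [-0.3, -0.3, 0.1]
gripper_width: 0.0206
gripper_force: 29.4
```

Run:
```python
from h import *
import pickle
w=snapshot('wrist');save(w,'w3');pickle.dump(w,open('w3.pkl','wb'));st=ctrl.read_state();p=st['position'];print(p,st['ee_rot'],st['time_s'])
print('rim pred',proj(w,(.5535,.0925,.085)))
print('vial top/bottom pred',proj(w,p+[0,0,.011]),proj(w,p-[0,0,.037]))
```

```text
[0.54943985 0.19430643 0.14529115] [-2.28015761e-05  1.47331076e-01  9.89087233e-01 -7.00658539e-06] 5.95
rim pred [np.float64(124.50043588851779), np.float64(288.9850766776634)]
vial top/bottom pred [np.float64(282.7723650510402), np.float64(309.8264503683109)] [np.float64(282.4909170813697), np.float64(256.1005019866533)]
```

View pics/w3.png

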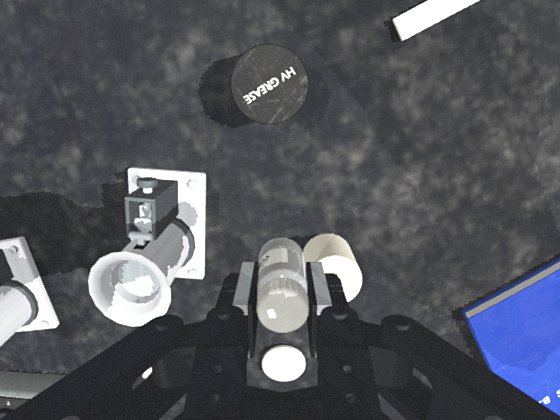

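The rim's outer ellipse spans about (88–171, 251–326) with its centre near (129.5,288.5). The held vial matches the upright prediction. I'll cast that centre onto the rim plane.

Run:
```python
from h import *
import pickle
w=pickle.load(open('w3.pkl','rb'));g=cv2.GaussianBlur(cv2.cvtColor(w['frame'],cv2.COLOR_RGB2GRAY),(3,3),0)
a=[]
for th in np.deg2rad(range(0,360,5)):   # outer edge: outermost bright->dark crossing by radius
    r=np.arange(30,48,.5);v=np.array([g[int(round(288.5+k*np.sin(th))),int(round(129.5+k*np.cos(th)))] for k in r]).astype(float)
    d=v[4:]-v[:-4];i=d.argmin()
    if d[i]<-50:a.append((129.5+r[i+2]*np.cos(th),288.5+r[i+2]*np.sin(th)))
P=np.array([onplane(w,p,.085) for p in a])[:,:2]
for _ in range(4):
    s=np.linalg.lstsq(np.c_[2*P,np.ones(len(P))],(P**2).sum(1),rcond=None)[0];r=np.sqrt(s[2]+s[:2]@s[:2])
    e=abs(np.linalg.norm(P-s[:2],axis=1)-r);print(s[:2],r,len(P),e.max());P=P[e<max(.0015,1.5*np.median(e))]
print(onplane(w,(129.5,288.5),.085))
p=ctrl.read_state()['position'];d=np.r_[s[:2],0]-p;print(-.957*d[0]+.291*d[1],.291*d[0]+.957*d[1])
```

```text
[0.55450234 0.09486846] 0.026040992243479964 71 0.003421583481228462
[0.55501716 0.09470785] 0.025963127213965726 63 0.0013645098695648956
[0.55501716 0.09470785] 0.025963127213965726 63 0.0013645098695648956
[0.55501716 0.09470785] 0.025963127213965726 63 0.0013645098695648956
[0.55405158 0.09570137 0.085     ]
-0.03432067544420437 -0.09369284300651275
```

>>> carry_out(commands=[-6,-16,0,0,0,0,15,-6,-16,0,0,0,0,15,-6,-16,0,0,0,0,15,-6,-16,0,0,0,0,15,-5,-15,0,0,0,0,15,-5,-15,0,0,0,0,15,0,0,0,0,0,0,15,0,0,0,0,0,0,15])

```text
time_s: 6.75
position: [0.5546, 0.0942, 0.1453]
ee_rot: [0.0, 0.148, 0.989, 0.0]
wrist_force: [-0.2, 0.8, 0.4]
gripper_width: 0.0205
gripper_force: 29.4
```

>>> carry_out(commands=[0,0,0,0,0,0,15,0,0,6,0,0,0,15,0,0,6,0,0,0,15,0,0,6,0,0,0,15,0,0,6,0,0,0,15,0,0,6,0,0,0,15,0,0,0,0,0,0,15,0,0,0,0,0,0,15])

```text
time_s: 7.55
position: [0.5545, 0.0945, 0.115]
ee_rot: [-0.0, 0.147, 0.989, -0.0]
wrist_force: [0.0, -0.4, 0.5]
gripper_width: 0.0205
gripper_force: 29.4
```

Run:
```python
from h import *
st=ctrl.read_state();p=st['position'];print(p,st['wrist_force'],st['time_s'])
T,C,W=snapshot('top'),snapshot('scene'),snapshot('wrist')
f=lambda s,x,y,w,h,k:cv2.resize(s['frame'][y:y+h,x:x+w,::-1],(400,300),interpolation=2)
cv2.imwrite('pics/d.png',np.vstack([np.hstack([f(C,265,170,80,60,5),f(T,247,157,80,60,5)]),np.hstack([f(W,180,190,200,150,2),f(C,285,185,40,30,10)])]))
```

```text
[0.55448597 0.09445481 0.11503957] [ 0.00886517 -0.3573056   0.47443534] 7.55
```

View pics/d.png

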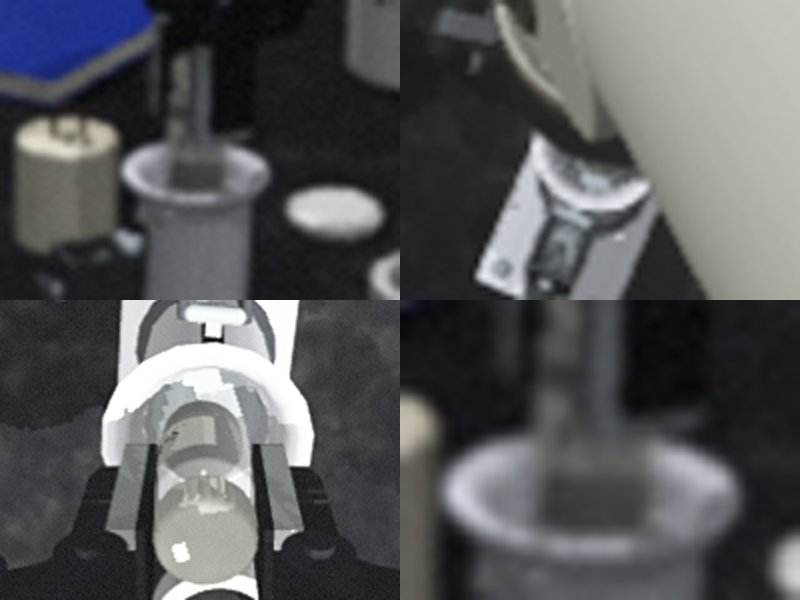

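The vial's lower end is in the mouth and looks centred in both the wrist and scene views. I'm lowering it to the platform.

>>> carry_out(commands=[0,0,3,0,0,0,15,0,0,3,0,0,0,15,0,0,2,0,0,0,15,0,0,2,0,0,0,15,0,0,1,0,0,0,15,0,0,0,0,0,0,15,0,0,0,0,0,0,15,0,0,0,0,0,0,15])

```text
time_s: 8.5
position: [0.5547, 0.0945, 0.1044]
ee_rot: [0.0, 0.147, 0.989, 0.0]
wrist_force: [0.0, 0.0, 0.1]
gripper_width: 0.0206
gripper_force: 29.4
```

>>> carry_out(commands=[0,0,1,0,0,0,15,0,0,1,0,0,0,15,0,0,0,0,0,0,15,0,0,0,0,0,0,15,0,0,0,0,0,0,15,0,0,0,0,0,0,15,0,0,0,0,0,0,15,0,0,0,0,0,0,15])

```text
time_s: 9.3
position: [0.5548, 0.0945, 0.1024]
ee_rot: [0.0, 0.147, 0.989, 0.0]
wrist_force: [-0.1, 0.1, 2.9]
gripper_width: 0.0204
gripper_force: 29.6
```

>>> carry_out(commands=[0,0,-1,0,0,0,15,0,0,0,0,0,0,21,0,0,0,0,0,0,24,0,0,0,0,0,0,28,0,0,0,0,0,0,35,0,0,0,0,0,0,45,0,0,0,0,0,0,45,0,0,-5,0,0,0,45])

```text
time_s: 10.1
position: [0.554, 0.0943, 0.1078]
ee_rot: [-0.001, 0.147, 0.989, -0.0]
wrist_force: [-0.3, -0.3, 0.6]
gripper_width: 0.0449
gripper_force: 0.0
```

>>> carry_out(commands=[0,0,-10,0,0,0,45,0,0,-10,0,0,0,45,0,0,-10,0,0,0,45,0,0,-10,0,0,0,45,0,0,-10,0,0,0,45,0,0,0,0,0,0,45,0,0,0,0,0,0,45,0,0,0,0,0,0,45])

```text
time_s: 10.9
position: [0.5542, 0.0943, 0.1578]
ee_rot: [-0.0, 0.147, 0.989, -0.0]
wrist_force: [0.2, 1.0, 0.1]
gripper_width: 0.045
gripper_force: 0.0
```

Run:
```python
from h import *
st=ctrl.read_state();p=st['position'];print(p,st['wrist_force'],st['time_s'])
C,W=snapshot('scene'),snapshot('wrist')
for s in(C,W): print(proj(s,(.5547,.0945,.115)))
cv2.imwrite('pics/e.png',np.hstack([cv2.resize(C['frame'][170:230,265:345,::-1],(400,300),interpolation=2),cv2.resize(W['frame'][180:330,180:380,::-1],(400,300))]))
```

```text
[0.55418338 0.09434399 0.15783685] [0.20014013 1.03132337 0.10777164] 10.9
[np.float64(303.8403612595946), np.float64(188.19884498391846)]
[np.float64(283.2455684516505), np.float64(252.40862273453888)]
```

View pics/e.png

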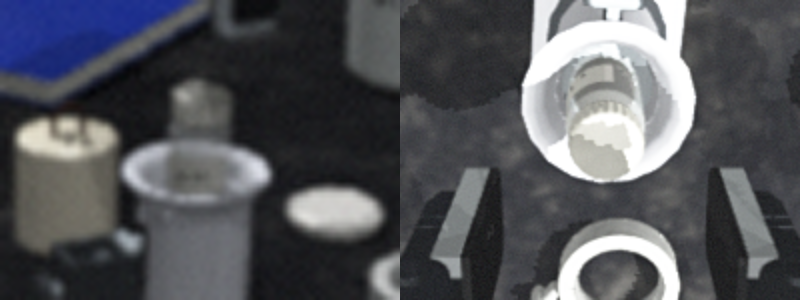

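The vial stands upright with its cap at the predicted spot (283,252 in the wrist image). Next I'll close the fingers and push.

>>> carry_out(commands=[0,0,0,0,0,0,0,0,0,0,0,0,0,0,0,0,0,0,0,0,0,0,0,0,0,0,0,0,0,0,0,8,0,0,0,0,0,0,8,0,0,0,0,0,0,8,0,0,0,0,0,0,0,0,0,0,0])

```text
invalid input at $.commands: expected a multiple of 7 numbers
```

>>> carry_out(commands=[0,0,2,0,0,0,0,0,0,2,0,0,0,0,0,0,2,0,0,0,0,0,0,2,0,0,0,0,0,0,2,0,0,0,0,0,0,2,0,0,0,0,0,0,0,0,0,0,0,0,0,0,0,0,0,0])

```text
time_s: 11.8
position: [0.5546, 0.0945, 0.1463]
ee_rot: [-0.0, 0.147, 0.989, 0.0]
wrist_force: [0.1, 0.9, 0.6]
gripper_width: -0.0004
gripper_force: 0.0
```

>>> carry_out(commands=[0,0,5,0,0,0,0,0,0,5,0,0,0,0,0,0,5,0,0,0,0,0,0,3,0,0,0,0,0,0,3,0,0,0,0,0,0,3,0,0,0,0,0,0,0,0,0,0,0,0,0,0,0,0,0,0])

```text
time_s: 12.6
position: [0.5547, 0.0946, 0.1225]
ee_rot: [0.0, 0.147, 0.989, 0.0]
wrist_force: [-0.1, -0.2, 4.1]
gripper_width: -0.0001
gripper_force: 1.9
```

>>> carry_out(commands=[0,0,3,0,0,0,0,0,0,3,0,0,0,0,0,0,3,0,0,0,0,0,0,3,0,0,0,0,0,0,3,0,0,0,0,0,0,2,0,0,0,0,0,0,0,0,0,0,0,0,0,0,0,0,0,0])

```text
time_s: 13.4
position: [0.5553, 0.0949, 0.1064]
ee_rot: [0.001, 0.147, 0.989, 0.0]
wrist_force: [-2.3, -0.4, 9.7]
gripper_width: 0.0001
gripper_force: 4.7
```

>>> carry_out(commands=[0,0,1,0,0,0,0,0,0,1,0,0,0,0,0,0,0,0,0,0,0,0,0,0,0,0,0,0,0,0,0,0,0,0,0,0,0,0,0,0,0,0,0,0,0,0,0,0,0,0,0,0,0,0,0,0])

```text
time_s: 14.2
position: [0.5554, 0.0949, 0.1046]
ee_rot: [0.001, 0.147, 0.989, 0.0]
wrist_force: [-2.2, 0.2, 10.6]
gripper_width: 0.0002
gripper_force: 5.0
```

>>> carry_out(commands=[0,0,-1,0,0,0,0,0,0,-1,0,0,0,0,0,0,-1,0,0,0,0,0,0,-1,0,0,0,0,0,0,-1,0,0,0,0,0,0,0,0,0,0,0,0,0,0,0,0,0,0,0,0,0,0,0,0,0])

```text
time_s: 15.0
position: [0.5545, 0.0943, 0.108]
ee_rot: [-0.0, 0.147, 0.989, -0.0]
wrist_force: [-0.2, 0.1, 1.2]
gripper_width: 0.0002
gripper_force: 0.3
```

The force dropped away instead of following the spring, so the platform is latched. I'm retreating to check.

>>> carry_out(commands=[0,0,-5,0,0,0,0,0,0,-10,0,0,0,0,0,0,-10,0,0,0,0,0,0,-15,0,0,0,0,0,0,-15,0,0,0,0,0,0,-15,0,0,0,0,0,0,0,0,0,0,0,0,0,0,0,0,0,0])

```text
time_s: 15.8
position: [0.5549, 0.0944, 0.179]
ee_rot: [0.001, 0.147, 0.989, 0.0]
wrist_force: [-0.6, 0.2, -0.0]
gripper_width: 0.0004
gripper_force: 0.0
```

Run:
```python
from h import *
st=ctrl.read_state();p=st['position'];print(p,st['wrist_force'],st['time_s'])
C,W=snapshot('scene'),snapshot('wrist')
for s in(C,W): print(proj(s,(.5547,.0945,.093)))
cv2.imwrite('pics/f.png',np.hstack([cv2.resize(C['frame'][170:230,265:345,::-1],(400,300),interpolation=2),cv2.resize(W['frame'][150:300,180:380,::-1],(400,300))]))
```

```text
[0.55490752 0.09442855 0.17897767] [-0.64418877  0.1715917  -0.03516316] 15.8
[np.float64(303.37357940888865), np.float64(199.77342280850175)]
[np.float64(282.873768866154), np.float64(223.93301628983528)]
```

View pics/f.png

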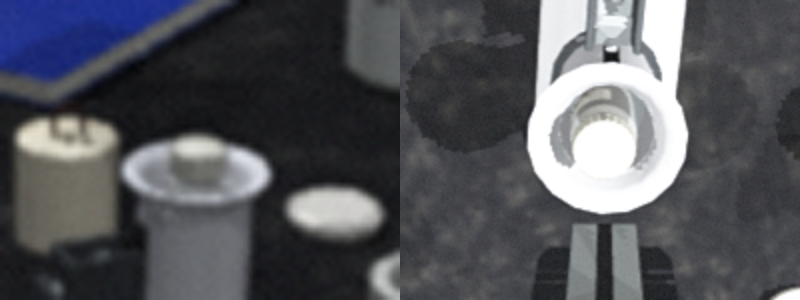

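The vial sits low and upright. Its cap is about 8 mm proud, near wrist pixel (282,224) as predicted, so it is latched.

```bash
python3 -c "from workcell import job; print(job.finish_job())"
```

```text
the job is handed in; nothing more can be done
None
```

The loose vial stands cap up in the empty feeder, pushed down and held by the catch with the gripper clear, and the job was handed in at about 16 s; no verdict was returned.

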